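# Click the product turntable round and take the shot

## Task

Set up the next product shot without picking anything up: with a fingertip, turn the turntable clockwise (seen from above) until the yellow mark on its rim clicks in at the orange pointer of the base. Then press the red button of the shutter remote right down with a fingertip and let it come up again. Leave the loupe standing in the middle of the turntable without touching it, do not lift the remote or push it away, and leave the camera and everything else where it stands.

Things in the scene. Friction and masses are not known exactly. Their poses are not given: they have to be found in the camera images.
- turntable: Fixed base of the turntable, black, 148 mm across, standing on the desk, with a pointer lug (orange on top) that stands out beyond the platter's rim. Origin on the turning axis at desk height; z up; the pointer lies in its -x direction.
- platter (a joint): Angle of the platter in rad, growing as it turns clockwise seen from above. 0: the yellow mark is clicked in at the pointer. 12 click stops to the turn, one every 0.524 rad, no end stops; it starts one or two clicks short (about -0.524 or -1.047). Leaving a stop takes about 0.09 N m, rising to 0.18 N m shortly before half-way to the next; past half-way a sprung ball snaps it into the next.
- platter_top (a point): Centre of the platter's flat top, 28 mm above the desk, on the axis. The platter is a rigid disc 172 mm across and 12 mm thick (rim from 16 to 28 mm above the desk), white on top with a black rubber ring 16 mm wide along its edge and a knurled rim. It does not give when pressed down or sideways. Its frame turns with the platter.
- mark (a point): The yellow mark on the platter's rim, at the upper edge, 86 mm from the axis. A fingertip pressed on the rubber ring with 6 to 12 N carries the platter round and may slip a little; a platter let go before half-way between two stops falls back to the one it came from.
- pointer (a point): Top of the pointer lug, 98.5 mm from the axis and 22 mm above the desk; the lug is 12 by 14 mm and stands 3 mm outside the rim.
- loupe_mid (a point): Centre (half-way up) of the loupe being photographed: a loose black upright cylinder, 47 mm across, 45 mm tall, 0.09 kg, standing on the middle of the platter and turning with it. Its top is 73 mm above the desk. Not to be touched.
- remote: Loose cordless shutter remote lying flat on the desk: black, 34 (x) by 66 (y) by 13 mm, about 70 g, red round button in the middle of its top. Origin at the centre of its underside.
- shutter_top (a point): Centre of the top of the remote's red button, 18 mm across, 18 mm above the desk when up.
- shutter (a joint): How far the red button is pressed, in m: 0 up, 0.003 right down (about 3.2 N; the last millimetre of travel counts as pressed). A spring brings it back up.
- camera: The loose camera that takes the picture, 109 x 192 x 94 mm, 0.56 kg, standing 250 mm from the turntable's axis on its +y side, its lens towards the turntable. Origin at the centre of its underside. Bystander.
- film: Bystander: loose red film cassette, standing, 25 x 28 x 48 mm. Origin at the centre of its underside.
- battery: Bystander: loose camera battery lying flat, 52 x 36 x 16 mm. Origin at the centre of its underside.
- loupe: The same loupe; origin at the centre of its underside.
Things that resemble listed ones, but are neither listed nor needed, are in the scene too. Leave any turquoise look-alike of the remote alone.

How it is judged:
By the outcome, as a careful person would: the job done as asked, in the order asked, and still so for the second after the job is handed in, with the robot touching nothing.
It also fails if it takes over 58 s, if anything falls off the work surface, if the arm or the gripper's body presses on something with over 40 N, if the wrist force passes 120 N, or if a joint passes its speed limit or range.

## Robot

A 7-joint arm with a two-finger parallel gripper is mounted at the origin on a cart in front of the work surface, level with it; the furniture and walls round the work are solid. World frame = base frame: x ahead of the robot, y to its left, z up, the work surface at z = 0. Lengths are in m, angles in rad, forces in N, time in s.
With the tool pointing down it reaches from about 0.425 to 0.925 m from the base axis. Payload 6.8 kg.
Tool frame: the origin (TCP) lies at the very end of the fingers, on their centre line; the grasp point (between the pads) lies 19 mm behind it; z points along the fingers, y is the line along which they close (so a half turn about z gives the same grasp; the last joint's range is limited). The gripper opens to 85 mm and grips with 20 to 120 N. Pads are 22 mm wide; open, the fingers measure 114 mm over their backs; the gripper's body (76 mm by 85 mm) begins 54 mm behind the grasp point. The pads swing forward as they close: fully open they stand 13 mm farther back than shut.
Start: joints at [1.032, 0.477, 0.022, 1.555, -0.011, 1.109, -0.083], TCP at [0.282, -0.613, 0.196] pointing down, gripper open.
Joint ranges: [-2.96, 2.96], [-0.34, 2.1], [-1.41, 1.46], [0.24, 2.44], [-1.37, 4.51], [0.17, 1.92], [-2.96, 2.96]. Speed limits (rad/s): [2.39, 2.39, 3.14, 3.14, 3.14, 3.14, 3.14].

## Interface

Orientations are given as a rotation vector (axis times angle).
In Python, from bench import r gives the robot as it stands.
- The arm moves only by the tool play_rows, never from a script. Its argument "targets" is text: rows parted by semicolons, each of 5 numbers parted by spaces: the closure, from -1 (fully open) to 1 (shut), then the shift along the tool's x, y, z in m, then the turn about the tool's z in rad. In form: gripper dx dy dz spin; .... A call has 1 to 8 rows; each row is the pose to reach, as a shift and turn from the pose commanded when the call began, along the tool's axes at that moment; what a row does not reach only later rows make up. A row lasts 1/12 s, in which the tool goes at most 41.7 mm and 7.16 degrees, less where a joint would pass 70% of its speed; a pose out of reach is approached as far as the arm can. A call with a gripper value outside its range is refused whole. The fingers move at their own pace and stop on an object; "squeeze" is the grip in N (left out, the last holds). Time passes only in rows, so rows that repeat a pose let the fingers close. It gives the time, the measured TCP pose, the force, the opening and the grip force at its end, in the units of the state.
- r.get_obs(): the state, without advancing time (a new reading comes with each control period).
- r.grab_frame(name): name is "side" or "top"; returns the picture (420x560x3 uint8, red, green, blue); there is no depth.
- r.camera_info(name): a dict with "fov_y" (degrees; the focal length in pixels is half the picture's height over the tangent of half this angle, whatever the lens; pixels are square), "cx", "cy" (the principal point, pixels), "position" and "rotation" of the camera in the world. Camera axes: x right, y down, z forward; pixel columns grow to the right and rows downward; lengths in m; the calibration is good to about 2 mm. A picture is of the moment at which its call begins. camera_info takes no time and is no camera call.
- r.hand_in(): hands the job in; it is judged then, once.
The state is a dict: "clock": time; "joints": joint angles; "qvel": joint speeds; "tau": joint torques, N m; "tcp_pos": TCP position; "orientation": TCP orientation; "contact_force": force on the tool from outside, world axes, zero at the start; "moment": the same for the moment, N m; "grip_width": finger opening in m; "gripper_force": force on a finger pad.
Only numpy, scipy, OpenCV 4.12 (cv2) and the standard library are available. Lean on these libraries where they do the work, as an engineer would, in place of code of your own. Each camera call takes 0.05 s, during which the arm holds its last target. There are 200 camera calls.

## Working session

There is one attempt and no reset: what is moved stays moved. The work goes in short steps, Python scripts to look and compute and a tool call to move; the robot and the scene stay as the last step left them, time stands still between calls to the robot, and variables do not carry over. Pictures are saved under pics/ and viewed, at most 10 in all, crops included, and the job is handed in when it is done.

Besides the shell and the picture viewer there is one more tool, called after "Call:" as name(argument=value, ...) on one line, values as JSON. play_rows: Moves the arm, as the interface text tells. Its arguments: {"type":"object","properties":{"targets":{"type":"string"},"squeeze":{"type":"number"}},"required":["targets"]}

```bash
mkdir -p pics
python3 - <<'E'
from bench import r
import cv2
for n in("side","top"):
    cv2.imwrite(f"pics/{n}0.png",r.grab_frame(n)[:,:,::-1]); print(n,r.camera_info(n))
o=r.get_obs();print({k:o[k] for k in("clock","tcp_pos","orientation","grip_width","contact_force")})
E
```

```text
side {'fov_y': 47.49717459665679, 'cx': 276.5370416587068, 'cy': 210.18733477706752, 'position': array([ 0.56282095, -0.98931069,  0.58095393]), 'rotation': array([-2.08658718, -0.02056296,  0.04921366])}
top {'fov_y': 50.54767515838552, 'cx': 281.3336765351553, 'cy': 198.61985175899673, 'position': array([ 0.47342446, -0.09229398,  1.07066792]), 'rotation': array([-2.16694357,  2.17512978, -0.0481056 ])}
{'clock': 0.1, 'tcp_pos': array([ 0.28162707, -0.61278005,  0.19492558]), 'orientation': array([-3.06738833e+00, -6.71297495e-01,  7.88069945e-04]), 'grip_width': 0.08526135065523849, 'contact_force': array([ 0.4186091 , -0.02442561,  0.50986912])}
```

View pics/top0.png

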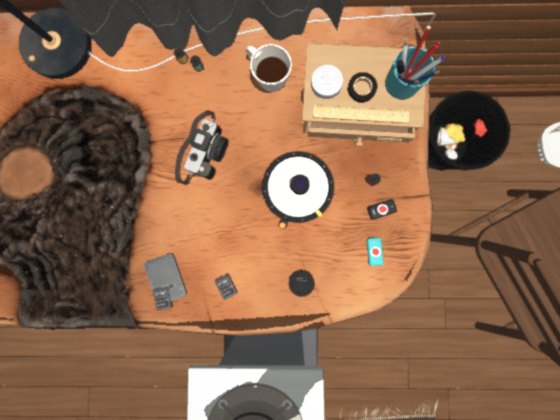

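View pics/side0.png

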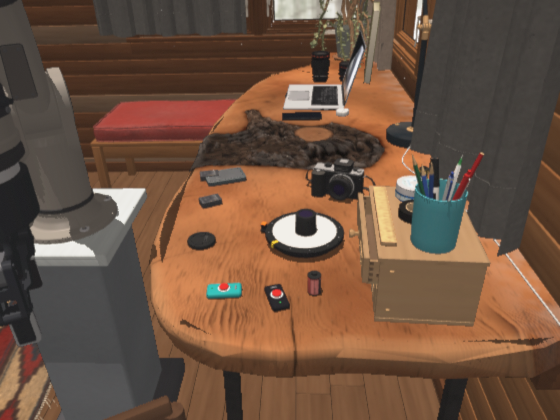

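The top view shows the turntable at (299,187), its orange pointer at (283,225) and the yellow mark at (319,213), so the platter is about 60° (two clicks) short. Two things could be taken for the remote: the black one at (382,209) and the turquoise look-alike at (375,251). The film cassette at (373,180) also stands close by. By the description I want the black one.

```bash
cat > h.py <<'E'
from bench import r
import cv2,numpy as np
from scipy.spatial.transform import Rotation as R
def ray(n,px):
    c=r.camera_info(n);f=210/np.tan(np.radians(c["fov_y"]/2))
    d=R.from_rotvec(c["rotation"]).apply([(px[0]-c["cx"])/f,(px[1]-c["cy"])/f,1]);return c["position"],d
def onz(n,px,z):
    p,d=ray(n,px);return p+d*(z-p[2])/d[2]
def blobs(im,lo,hi,box,amin=4):
    h=cv2.cvtColor(im,cv2.COLOR_RGB2HSV);m=cv2.inRange(h,lo,hi);k=np.zeros_like(m);x0,y0,x1,y1=box;k[y0:y1,x0:x1]=m[y0:y1,x0:x1]
    _,_,s,c=cv2.connectedComponentsWithStats(k)
    return [(c[i].round(1),int(s[i,4]),s[i,:4]) for i in range(1,len(c)) if s[i,4]>=amin]
def shift(p):  # tool-axis shift to world point
    o=r.get_obs();return R.from_rotvec(o["orientation"]).inv().apply(np.array(p)-o["tcp_pos"])
E
python3 - <<'E'
from h import *
t=cv2.imread("pics/top0.png")[:,:,::-1].copy();s=cv2.imread("pics/side0.png")[:,:,::-1].copy()
print("white",b:=blobs(t,(0,0,190),(180,60,255),(255,145,345,230),200))
print([onz("top",x[0],.028) for x in b])
for nm,lo,hi in(("yel",(22,140,150),(35,255,255)),("ora",(5,200,200),(17,255,255))):
    b=blobs(t,lo,hi,(255,145,345,240),3);print(nm,b,[onz("top",x[0],.028 if nm=="yel" else .022).round(4) for x in b])
for n,im,bx in(("top",t,(360,195,400,265)),("side",s,(200,275,300,310))):
    b=blobs(im,(170,140,120),(180,255,255),bx)+blobs(im,(0,170,120),(4,255,255),bx);print(n,b,[onz(n,x[0],.018).round(4) for x in b])
print("film",onz("top",(373,180),.048))
print(R.from_rotvec(r.get_obs()["orientation"]).as_matrix().round(3))
a=cv2.resize(t[140:270,255:405],None,fx=4,fy=4,interpolation=cv2.INTER_CUBIC);cv2.imwrite("pics/crop.png",a[:,:,::-1])
E
```

```text
white [(array([297.5, 186.7]), 2493, array([268, 157,  60,  60], dtype=int32))]
[array([ 0.57694173, -0.10133219,  0.028     ])]
yel [(array([316.8, 213.4]), 5, array([316, 212,   3,   4], dtype=int32))] [array([ 0.5139, -0.1461,  0.028 ])]
ora [] []
top [] []
side [(array([223.6, 285.9]), 37, array([220, 283,   8,   6], dtype=int32)), (array([276.4, 292. ]), 48, array([273, 289,   8,   7], dtype=int32))] [array([ 0.4234, -0.2841,  0.018 ]), array([ 0.5233, -0.3016,  0.018 ])]
film [ 0.58947215 -0.27476404  0.048     ]
[[ 0.909  0.418 -0.001]
 [ 0.418 -0.909  0.001]
 [-0.    -0.002 -1.   ]]
```

View pics/crop.png

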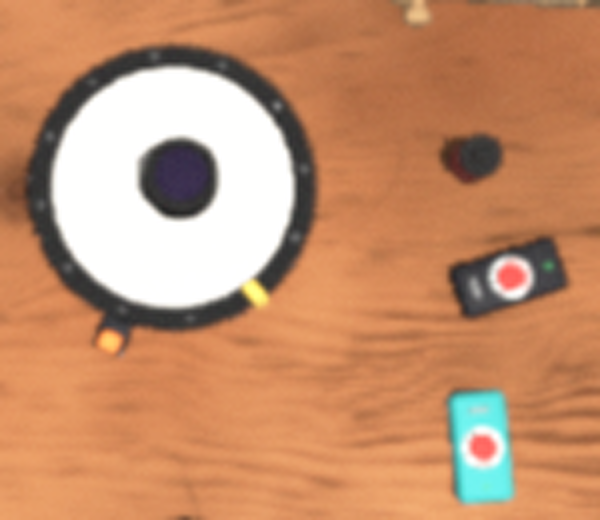

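The crop confirms the choice: the black remote's red button is at pixel (382.7,209.2), and the turquoise look-alike lies below it. The mark at (319.3,213) is 60° short of the pointer at (282.7,225.2). I'll shut the fingers and move over the near-right part of the rubber ring.

Call:
play_rows(targets="1 0.033 -0.024 0 0; 1 0.066 -0.048 0 0; 1 0.099 -0.072 0 0; 1 0.132 -0.096 0 0; 1 0.165 -0.12 0 0; 1 0.198 -0.144 0 0; 1 0.231 -0.168 0 0; 1 0.264 -0.192 0 0", squeeze=40)

```text
clock: 0.77
tcp_pos: [0.4419, -0.3267, 0.1956]
orientation: [-3.069, -0.671, 0.001]
contact_force: [0.5, -0.7, -0.3]
grip_width: 0.0
gripper_force: 0.0
```

Call:
play_rows(targets="1 0.033 -0.024 0 0; 1 0.066 -0.048 0.02 0; 1 0.099 -0.072 0.04 0; 1 0.132 -0.096 0.06 0; 1 0.15 -0.109 0.08 0; 1 0.15 -0.109 0.1 0; 1 0.15 -0.109 0.1 0; 1 0.15 -0.109 0.1 0")

```text
clock: 1.43
tcp_pos: [0.531, -0.1672, 0.0949]
orientation: [-3.068, -0.671, 0.005]
contact_force: [-0.4, -0.8, -0.1]
grip_width: 0.0001
gripper_force: 0.0
```

Run:
```python
from h import *
c=onz("top",(298.3,186.8),.028);p=onz("top",(282.7,225.2),.022);y=onz("top",(319.3,213),.028);b=onz("top",(382.7,209.2),.018)
print(c,p,y,b); az=lambda q:np.degrees(np.arctan2(*(q-c)[1::-1]))%360
print(az(p),az(y),np.linalg.norm((p-c)[:2]),np.linalg.norm((y-c)[:2]))
o=r.get_obs();print(o["clock"],o["tcp_pos"],o["contact_force"],o["grip_width"]);print(az(o["tcp_pos"]),np.linalg.norm((o["tcp_pos"]-c)[:2]))
cv2.imwrite("pics/side1.png",r.grab_frame("side")[:,:,::-1])
```

```text
[ 0.57669489 -0.10321233  0.028     ] [ 0.48667354 -0.06607161  0.022     ] [ 0.51483277 -0.15198262  0.028     ] [ 0.52360208 -0.30161966  0.018     ]
157.5800939271567 218.2512129799464 0.09738211695721252 0.07877476363951345
1.4333 [ 0.53100432 -0.16720178  0.09485439] [-0.40116756 -0.78490142 -0.0669969 ] 0.00013501342337936254
234.4719173112211 0.0786274670731805
```

View pics/side1.png

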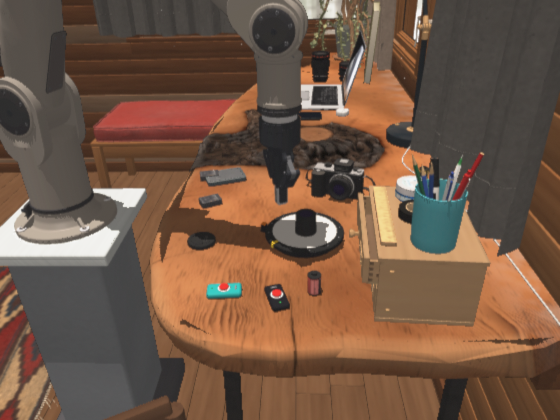

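The side view shows the shut fingers above the near-right rim, clear of the loupe at (306,222) and the film at (314,283). Both views put the button at (0.5235, -0.3017). Now I descend until the fingertip touches.

Call:
play_rows(targets="1 0 0 0.03 0; 1 0 0 0.055 0; 1 0 0 0.062 0; 1 0 0 0.064 0; 1 0 0 0.066 0; 1 0 0 0.067 0; 1 0 0 0.068 0; 1 0 0 0.068 0")

```text
clock: 2.15
tcp_pos: [0.5331, -0.1673, 0.0288]
orientation: [3.068, 0.671, 0.003]
contact_force: [-0.2, -0.3, 0.3]
grip_width: 0.0002
gripper_force: 0.0
```

Call:
play_rows(targets="1 0 0 0.001 0; 1 0 0 0.001 0; 1 0 0 0.002 0; 1 0 0 0.002 0; 1 0 0 0.002 0")

```text
clock: 2.57
tcp_pos: [0.5323, -0.1669, 0.0258]
orientation: [-3.069, -0.671, 0.0]
contact_force: [0.9, -0.2, 0.3]
grip_width: -0.0
gripper_force: 0.0
```

Call:
play_rows(targets="1 0 0 0.001 0; 1 0 0 0.001 0; 1 0 0 0.001 0")

```text
clock: 2.82
tcp_pos: [0.5323, -0.167, 0.0247]
orientation: [-3.069, -0.671, 0.0]
contact_force: [-0.7, 0.0, -0.6]
grip_width: 0.0001
gripper_force: 0.0
```

Call:
play_rows(targets="1 0 0 0.001 0; 1 0 0 0.001 0; 1 0 0 0.001 0")

```text
clock: 3.07
tcp_pos: [0.5323, -0.1669, 0.0237]
orientation: [-3.069, -0.671, 0.0]
contact_force: [-0.4, 0.2, -0.5]
grip_width: -0.0001
gripper_force: 0.0
```

No force yet at a z below the platter top, so I'll look before pressing on.

Run:
```python
from h import *
t=r.grab_frame("top")[130:250,240:360];s=r.grab_frame("side")[150:270,230:350]
a=np.hstack([cv2.resize(x,(400,400),interpolation=cv2.INTER_CUBIC) for x in(t,s)]);cv2.imwrite("pics/c2.png",a[:,:,::-1])
for _ in range(1):
    o=r.get_obs();print(o["tcp_pos"],o["contact_force"],o["joints"],o["tau"])
```

```text
[ 0.53237965 -0.16696193  0.02380273] [ 0.07104466  0.0115346  -0.36321504] [ 0.32263951  0.51641359 -0.16618091  1.96180592  0.13134487  0.67351551
 -1.06511306] [-4.91494775e-04 -5.32950675e+01 -1.01190034e+00 -1.94246203e+01
  8.68092582e-03  1.91360508e-03 -1.65413735e-04]
```

View pics/c2.png

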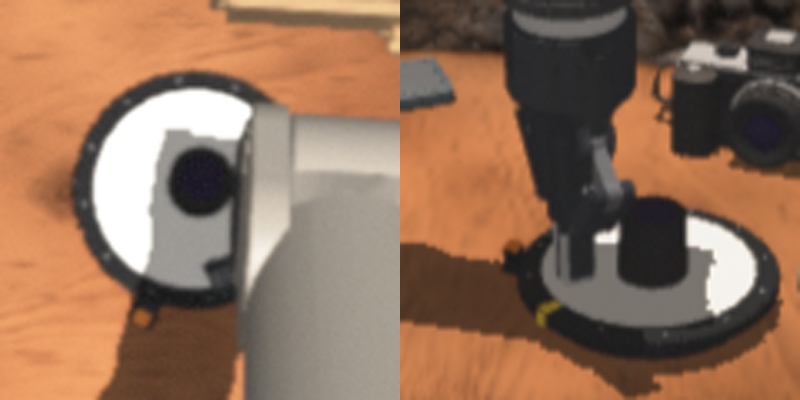

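Run:
```python
from h import *
for z in(.024,.028,.06,.1): print(z,onz("side",(282.5,233),z),onz("top",(305.4,210.4),z))
o=r.get_obs();Rm=R.from_rotvec(o["orientation"]).as_matrix();print(Rm.round(3))
def proj(n,p):
    c=r.camera_info(n);f=210/np.tan(np.radians(c["fov_y"]/2));q=R.from_rotvec(c["rotation"]).inv().apply(p-c["position"]);return q[:2]/q[2]*f+[c["cx"],c["cy"]]
print(proj("side",o["tcp_pos"]),proj("side",np.array([.532,-.167,.06])),proj("top",o["tcp_pos"]))
print("yellow", proj("side",np.array([.515,-.152,.028])))
```

```text
0.024 [ 0.52994615 -0.10863092  0.024     ] [ 0.52123537 -0.11963616  0.024     ]
0.028 [ 0.53018225 -0.1149559   0.028     ] [ 0.52105266 -0.11953167  0.028     ]
0.06 [ 0.53207109 -0.16555569  0.06      ] [ 0.51959092 -0.11869573  0.06      ]
0.1 [ 0.53443213 -0.22880543  0.1       ] [ 0.51776376 -0.11765081  0.1       ]
[[ 0.909  0.418  0.   ]
 [ 0.418 -0.909 -0.   ]
 [-0.     0.    -1.   ]]
[282.98937497 248.1185285 ] [282.44787062 233.37942877] [325.51440296 205.58664361]
yellow [274.84334788 242.46825638]
```

The fingertip seen at side (282.5,233) lies on a ray through (0.532,-0.166) at z≈0.06. So it still hangs about 30 mm above the platter, and the tip ends short of the reported TCP. I'll keep descending and go by the force.

Call:
play_rows(targets="1 0 0 0.002 0; 1 0 0 0.004 0; 1 0 0 0.006 0; 1 0 0 0.006 0")

```text
clock: 3.5
tcp_pos: [0.532, -0.1669, 0.0173]
orientation: [-3.069, -0.671, 0.001]
contact_force: [0.0, 0.6, 0.7]
grip_width: 0.0001
gripper_force: 0.0
```

Call:
play_rows(targets="1 0 0 0.003 0; 1 0 0 0.006 0; 1 0 0 0.009 0; 1 0 0 0.012 0; 1 0 0 0.014 0; 1 0 0 0.014 0")

```text
clock: 4.0
tcp_pos: [0.532, -0.1668, 0.0032]
orientation: [-3.069, -0.671, 0.001]
contact_force: [0.6, 0.3, 0.1]
grip_width: 0.0001
gripper_force: 0.0
```

Run:
```python
from h import *
s=r.grab_frame("side")[150:270,230:350]
cv2.imwrite("pics/c3.png",cv2.resize(s,(600,600),interpolation=cv2.INTER_CUBIC)[:,:,::-1])
```

```text
(no output)
```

View pics/c3.png

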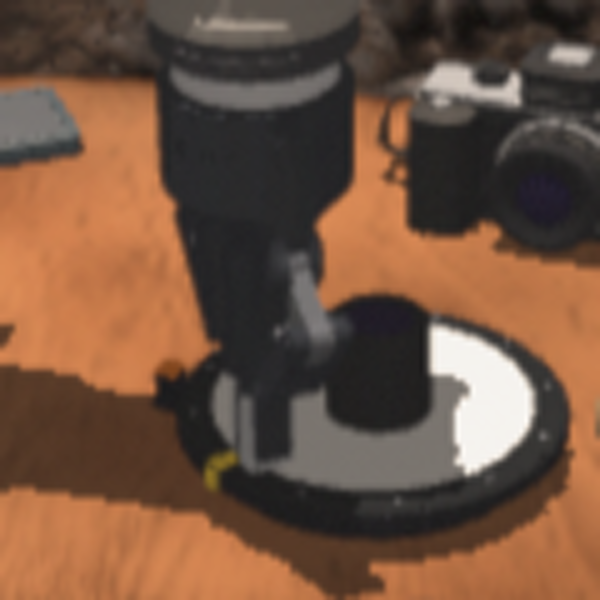

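The tip is now at side (282.4,243.6), about 7 mm above the ring if the reported x and y hold. I'll go down slowly.

Call:
play_rows(targets="1 0 0 0.002 0; 1 0 0 0.004 0; 1 0 0 0.005 0; 1 0 0 0.005 0")

```text
clock: 4.38
tcp_pos: [0.5322, -0.1669, -0.0014]
orientation: [-3.069, -0.671, 0.001]
contact_force: [-0.4, 0.4, 0.3]
grip_width: 0.0
gripper_force: 0.0
```

Call:
play_rows(targets="1 0 0 0.001 0; 1 0 0 0.002 0; 1 0 0 0.002 0")

```text
clock: 4.63
tcp_pos: [0.5323, -0.167, -0.0033]
orientation: [-3.069, -0.671, 0.0]
contact_force: [0.1, 0.2, -0.3]
grip_width: -0.0002
gripper_force: 0.0
```

Call:
play_rows(targets="1 0 0 0.001 0; 1 0 0 0.002 0; 1 0 0 0.002 0")

```text
clock: 4.88
tcp_pos: [0.5322, -0.1669, -0.0054]
orientation: [-3.069, -0.671, 0.0]
contact_force: [0.4, 0.3, 0.7]
grip_width: -0.0
gripper_force: 0.0
```

Call:
play_rows(targets="1 0 0 0.001 0; 1 0 0 0.001 0; 1 0 0 0.001 0")

```text
clock: 5.13
tcp_pos: [0.5323, -0.1669, -0.0062]
orientation: [-3.069, -0.671, 0.0]
contact_force: [-0.7, 0.1, -0.4]
grip_width: -0.0002
gripper_force: 0.0
```

Call:
play_rows(targets="1 0 0 0.001 0; 1 0 0 0.001 0; 1 0 0 0.001 0")

```text
clock: 5.38
tcp_pos: [0.5324, -0.1669, -0.0072]
orientation: [3.069, 0.672, -0.0]
contact_force: [-0.2, 0.3, -0.4]
grip_width: -0.0001
gripper_force: 0.0
```

Call:
play_rows(targets="1 0 0 0.001 0; 1 0 0 0.001 0; 1 0 0 0.001 0")

```text
clock: 5.63
tcp_pos: [0.5331, -0.1674, -0.0075]
orientation: [3.068, 0.671, 0.002]
contact_force: [-1.2, -0.2, 5.2]
grip_width: -0.0003
gripper_force: 2.8
```

Call:
play_rows(targets="1 0 0 0.001 0; 1 0 0 0.001 0; 1 0 0 0.001 0")

```text
clock: 5.88
tcp_pos: [0.5339, -0.1679, -0.0076]
orientation: [3.067, 0.67, 0.004]
contact_force: [-1.6, -0.3, 11.5]
grip_width: 0.0002
gripper_force: 6.0
```

Call:
play_rows(targets="1 0 0 0.001 0; 1 0 0 0.001 0; 1 0 0 0.001 0")

```text
clock: 6.13
tcp_pos: [0.5347, -0.1684, -0.0077]
orientation: [3.066, 0.67, 0.006]
contact_force: [-3.0, -1.7, 18.7]
grip_width: -0.0001
gripper_force: 9.2
```

The ring is touched at reading z = -0.0073, so the reading is 35 mm low, and the stiffness is about 6.5 N/mm. I'll ease to about 11 N and sweep 30° clockwise, turning the tool along.

Call:
play_rows(targets="1 0 0 -0.0012 0; 1 -0.0032 -0.006 -0.0012 0.087; 1 -0.0058 -0.0123 -0.0012 0.175; 1 -0.0079 -0.0188 -0.0012 0.262; 1 -0.0094 -0.0254 -0.0012 0.349; 1 -0.0103 -0.0321 -0.0012 0.436; 1 -0.0106 -0.0389 -0.0012 0.524; 1 -0.0106 -0.0389 -0.0012 0.524")

```text
clock: 6.8
tcp_pos: [0.5067, -0.136, -0.0076]
orientation: [3.137, -0.153, 0.002]
contact_force: [-3.2, -1.0, 12.9]
grip_width: 0.0001
gripper_force: 6.6
```

Run:
```python
from h import *
o=r.get_obs();c=np.array([.5767,-.1032]);d=o["tcp_pos"][:2]-c;print(np.degrees(np.arctan2(d[1],d[0]))%360,np.hypot(*d),o["contact_force"])
for n in("side","top"):
    b=blobs(r.grab_frame(n),(22,130,70),(35,255,255),(255,205,345,260) if n=="side" else (255,145,345,240),3)
    for x in b:
        p=onz(n,x[0],.028);e=p[:2]-c;print(n,x[0],x[1],np.degrees(np.arctan2(e[1],e[0]))%360,np.hypot(*e))
```

```text
205.11039781865472 0.07728156633379625 [-3.20812008 -0.9581219  12.94707033]
```

Call:
play_rows(targets="1 0 0 -0.0003 0; 1 -0.0032 -0.006 -0.0003 0.087; 1 -0.0058 -0.0123 -0.0003 0.175; 1 -0.0079 -0.0188 -0.0003 0.262; 1 -0.0094 -0.0254 -0.0003 0.349; 1 -0.0103 -0.0321 -0.0003 0.436; 1 -0.0106 -0.0389 -0.0003 0.524; 1 -0.0106 -0.0389 -0.0003 0.524")

```text
clock: 7.57
tcp_pos: [0.4999, -0.0952, -0.0076]
orientation: [-2.991, 0.959, -0.0]
contact_force: [-3.3, -0.4, 14.0]
grip_width: 0.0
gripper_force: 6.9
```

Call:
play_rows(targets="1 0 0 -0.003 0; 1 0 0 -0.01 0; 1 0 0 -0.04 0; 1 0 0 -0.08 0; 1 0 0 -0.1 0; 1 0 0 -0.1 0")

```text
clock: 8.07
tcp_pos: [0.5031, -0.097, 0.0961]
orientation: [-2.991, 0.954, -0.013]
contact_force: [0.8, 0.7, 0.9]
grip_width: -0.0002
gripper_force: 0.0
```

Run:
```python
from h import *
o=r.get_obs();print(o["tcp_pos"],o["joints"][6])
t=r.grab_frame("top")[130:250,240:360];s=r.grab_frame("side")[190:280,240:360]
a=np.hstack([cv2.resize(t,(400,400),interpolation=cv2.INTER_CUBIC),np.pad(cv2.resize(s,(400,300),interpolation=cv2.INTER_CUBIC),((0,100),(0,0),(0,0)))]);cv2.imwrite("pics/c4.png",a[:,:,::-1])
```

```text
[ 0.50306401 -0.09696004  0.09609898] -2.046592833541137
```

View pics/c4.png

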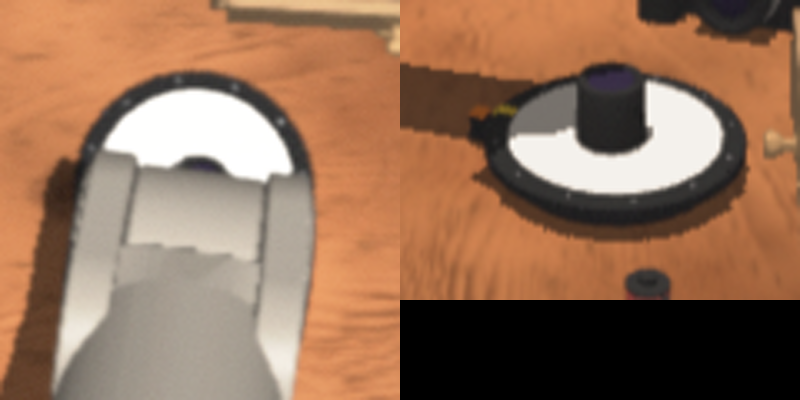

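The side crop shows the yellow mark at (505,110) right beside the orange pointer at (483,112), and the loupe is still in the middle. I'll confirm that from the top once the arm is clear. Next I go over the black remote.

Call:
play_rows(targets="1 0.022 0.026 0 0; 1 0.045 0.052 0 0; 1 0.067 0.078 0 0; 1 0.09 0.104 0 0; 1 0.112 0.13 0 0; 1 0.135 0.155 0.02 0; 1 0.135 0.155 0.05 0; 1 0.135 0.155 0.05 0")

```text
clock: 8.83
tcp_pos: [0.5149, -0.3016, 0.035]
orientation: [2.991, -0.96, -0.016]
contact_force: [-1.2, 1.1, -0.5]
grip_width: 0.0002
gripper_force: 0.0
```

Run:
```python
from h import *
o=r.get_obs();print(o["tcp_pos"],shift([.5235,-.3017,-.017]))
t=r.grab_frame("top")[140:260,240:360];s=r.grab_frame("side")[210:330,220:340]
a=np.hstack([cv2.resize(x,(400,400),interpolation=cv2.INTER_CUBIC) for x in(t,s)]);cv2.imwrite("pics/c5.png",a[:,:,::-1])
```

```text
[ 0.51490199 -0.30156072  0.03501044] [ 0.00756899 -0.00505279  0.05192505]
```

View pics/c5.png

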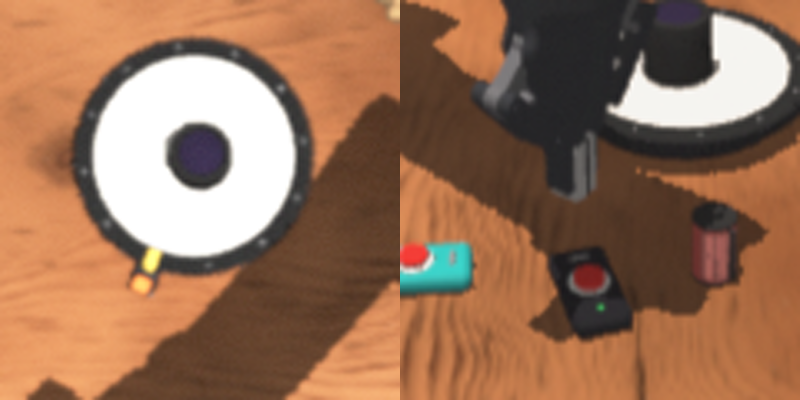

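The top crop shows the mark lined up with the pointer at (145,270) and the loupe centred. The side crop shows the tip at (571,190), above and slightly left of the black remote's button at (588,277). I'll correct that and go down.

Call:
play_rows(targets="1 0.0075 -0.005 0.015 0; 1 0.0075 -0.005 0.03 0; 1 0.0075 -0.005 0.04 0; 1 0.0075 -0.005 0.04 0; 1 0.0075 -0.005 0.04 0")

```text
clock: 9.35
tcp_pos: [0.5289, -0.3004, 0.0016]
orientation: [-2.993, 0.953, 0.001]
contact_force: [0.8, 0.1, -0.3]
grip_width: 0.0002
gripper_force: 0.0
```

Run:
```python
from h import *
o=r.get_obs();print(o["tcp_pos"],shift([.5235,-.3017,-.017]))
s=r.grab_frame("side")[210:330,220:340]
cv2.imwrite("pics/c6.png",cv2.resize(s,(500,500),interpolation=cv2.INTER_CUBIC)[:,:,::-1])
```

```text
[ 0.52886275 -0.30044206  0.00160777] [-0.00363643  0.00412766  0.01860993]
```

View pics/c6.png

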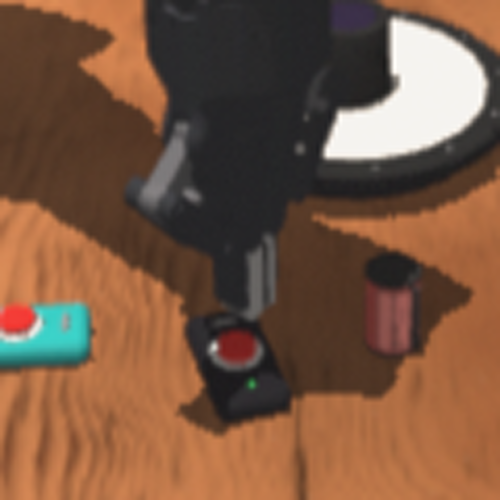

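The tip at (247,305) is just above the button at (235,347) and about 5 mm too far in +x. I'll correct and descend.

Call:
play_rows(targets="1 -0.0036 0.0041 0 0; 1 -0.0036 0.0041 0.006 0; 1 -0.0036 0.0041 0.012 0; 1 -0.0036 0.0041 0.014 0; 1 -0.0036 0.0041 0.016 0; 1 -0.0036 0.0041 0.016 0")

```text
clock: 9.9
tcp_pos: [0.5234, -0.3022, -0.0153]
orientation: [-2.993, 0.954, 0.001]
contact_force: [-0.6, -0.4, -0.4]
grip_width: 0.0001
gripper_force: 0.0
```

Call:
play_rows(targets="1 0 0 0.001 0; 1 0 0 0.002 0; 1 0 0 0.003 0; 1 0 0 0.003 0")

```text
clock: 10.23
tcp_pos: [0.5238, -0.3024, -0.0176]
orientation: [2.993, -0.954, 0.001]
contact_force: [0.2, -0.6, 2.4]
grip_width: -0.0002
gripper_force: 0.6
```

Call:
play_rows(targets="1 0 0 0.001 0; 1 0 0 0.002 0; 1 0 0 0.003 0; 1 0 0 0.003 0")

```text
clock: 10.57
tcp_pos: [0.5238, -0.3025, -0.0204]
orientation: [-2.993, 0.954, -0.001]
contact_force: [-1.0, 0.6, 4.3]
grip_width: -0.0
gripper_force: 2.0
```

Call:
play_rows(targets="1 0 0 0.0005 0; 1 0 0 0.001 0; 1 0 0 0.001 0; 1 0 0 0.001 0")

```text
clock: 10.9
tcp_pos: [0.5239, -0.3025, -0.0206]
orientation: [-2.993, 0.954, -0.001]
contact_force: [-3.5, 2.7, 12.0]
grip_width: -0.0001
gripper_force: 6.1
```

The button has bottomed out: no further travel, and the force rose to 12 N. Lifting straight up.

Call:
play_rows(targets="1 0 0 -0.002 0; 1 0 0 -0.006 0; 1 0 0 -0.02 0; 1 0 0 -0.05 0; 1 0 0 -0.08 0; 1 0 0 -0.12 0; 1 0 0 -0.15 0; 1 0 0 -0.15 0")

```text
clock: 11.57
tcp_pos: [0.5273, -0.3047, 0.135]
orientation: [2.992, -0.955, 0.017]
contact_force: [0.8, -1.3, 0.5]
grip_width: -0.0003
gripper_force: 0.0
```

Run:
```python
from h import *
o=r.get_obs();print(o["tcp_pos"],o["clock"],o["contact_force"])
s=r.grab_frame("side");t=r.grab_frame("top")
a=np.hstack([cv2.resize(s[180:320,200:340],(400,400)),cv2.resize(t[140:260,255:375],(400,400))]);cv2.imwrite("pics/c7.png",a[:,:,::-1])
```

```text
[ 0.52729691 -0.30465585  0.13495993] 11.5667 [ 0.83180999 -1.30470107  0.45015293]
```

View pics/c7.png

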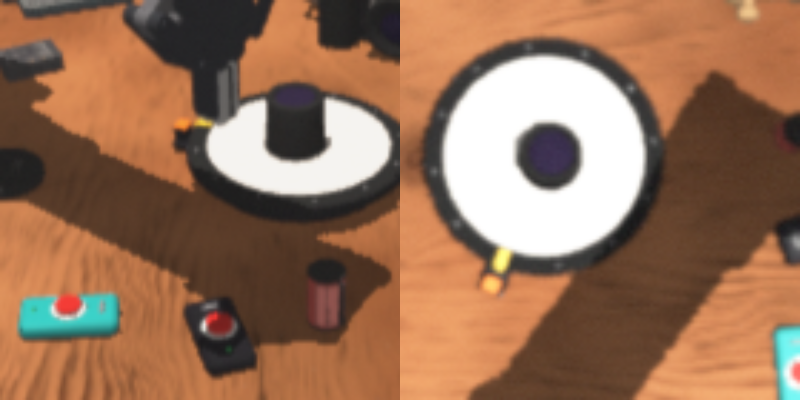

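The final view shows the mark at the pointer (497,270), the loupe centred, the remote in place with its button up at (217,325), and the fingers clear. I'm letting the arm settle, then handing in.

Call:
play_rows(targets="1 0 0 0 0; 1 0 0 0 0; 1 0 0 0 0; 1 0 0 0 0")

```text
clock: 12.0
tcp_pos: [0.5229, -0.3021, 0.1271]
orientation: [-2.993, 0.954, 0.004]
contact_force: [0.2, -0.5, 0.4]
grip_width: 0.0001
gripper_force: 0.0
```

```bash
python3 -c "
from bench import r
print(r.hand_in())"
```

```text
the job is handed in; nothing more can be done
None
```

The job is handed in at 12 s: the platter was turned clockwise two clicks so the yellow mark sits at the orange pointer, then the black remote's red button was pressed right down and came up again; the last pictures show the loupe centred and the remote in place, and no result came back from the judging.

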